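# Index the tube carousel to the reader

### The job

Bring the yellow-capped tube on the carousel round to the reader, where the orange pointer points at it, by working the blue paddle: push it all the way, let it spring all the way back, and repeat, since each stroke moves the carousel by only one slot. Do not turn the carousel by hand or touch its tubes, stop when the yellow cap is at the pointer, and leave the paddle free.

Things in the scene. Friction and masses are not known exactly. Their poses are not given: they have to be found in the camera images.
- push_handle (a point): Blue upright paddle (44 wide in y, 14 thick, 46 mm tall, on a thin stem) on a level slide. Point: middle of the top edge of its push face (robot side), 140 mm above the worktop; the paddle lies on +x of it. x = push direction, away from the robot, yaw within 0.3 rad; z up. Full stroke 50 mm to a hard stop, 5 to 12 N; springs back when released. Under 42 mm may not move a whole slot.
- carousel: Round carousel, 120 mm wide, 8 slots on a 38 mm radius: one yellow-, five blue-, white- or purple-capped tubes, tops 134 mm above the worktop. Origin: on its upright axis, at worktop height, 105 mm left (+y) of the paddle's line. A full stroke turns it one slot, 45 deg, counter-clockwise from above (the first 10 to 57 deg; then it is in step with the reader). It stays where left.
- yellow_cap (a point): Centre of the yellow cap (19 mm wide) of the tube on the carousel, 124 mm above the worktop; it goes round with the carousel. At the start it is 2 to 4 strokes short of the reader.
- reader_mark (a point): Fixed point where the centre of the yellow cap must come: on the slot circle, 124 mm above the worktop, on the carousel's side nearest the robot, straight ahead of the orange pointer on top of the white reader block (36 x 44 mm, 72 mm high with the pointer).

How it is judged:
By the outcome, as a careful person would: the job done as asked, in the order asked, and still so for the second after the job is handed in, with the robot touching nothing.
It also fails if it takes over 42 s, if anything falls off the work surface, if the arm or the gripper's body presses on something with over 40 N, if the wrist force passes 120 N, or if a joint passes its speed limit or range.

### The arm

A 7-joint arm with a two-finger parallel gripper is mounted at the origin on a cart in front of the work surface, level with it; the furniture and walls round the work are solid. World frame = base frame: x ahead of the robot, y to its left, z up, the work surface at z = 0. Lengths are in m, angles in rad, forces in N, time in s.
With the tool pointing down it reaches from about 0.425 to 0.925 m from the base axis. Payload 6.8 kg.
Tool frame: the origin (TCP) lies midway between the tips of the shut fingers; the grasp point (between the pads) lies 19 mm behind it; z points along the fingers, y is the direction in which the jaws open and shut (so a half turn about z gives the same grasp; the last joint's range is limited). The gripper opens to 85 mm and grips with 20 to 120 N. Pads are 22 mm wide; open, the fingers measure 114 mm over their backs; the gripper's body (76 mm by 85 mm) begins 54 mm behind the grasp point. The pads swing forward as they close: fully open they stand 13 mm farther back than shut.
Start: joints at [1.089, 0.477, 0.022, 1.555, -0.011, 1.109, -0.083], TCP at [0.246, -0.628, 0.231] pointing down, gripper open.
Joint ranges: [-2.96, 2.96], [-0.34, 2.1], [-1.41, 1.46], [0.24, 2.44], [-1.37, 4.51], [0.17, 1.92], [-2.96, 2.96]. Speed limits (rad/s): [2.39, 2.39, 3.14, 3.14, 3.14, 3.14, 3.14].

### API

Orientations are given as a unit quaternion [w, x, y, z].
In Python, from station import readout, eyes, ticket gives the robot as it stands. The module is installed in compiled form; this text tells all that it offers.
- The arm moves only by the shell command python3 -m crank 'ROWS' [FORCE]. ROWS is JSON, a list of rows, each an object of numbers: "jaw": the opening in per cent of the stroke, from 0 (shut) to 100 (fully open); "x", "y", "z": the shift along the tool's x, y, z in mm; "ax", "ay", "az": the turn, a rotation vector about the tool's x, y, z in degrees. In form: [{"jaw": .., "x": .., "y": .., "z": .., "ax": .., "ay": .., "az": ..}, ...]. A call has 1 to 12 rows; each row shifts and turns the commanded pose from where the row before left it, along the tool's axes as they then stand; what a row does not reach is not made up. A row lasts 1/8 s, in which the tool goes at most 62.5 mm and 10.7 degrees, less where a joint would pass 70% of its speed; a pose out of reach is approached as far as the arm can. A call with a gripper value outside its range is refused whole. The fingers move at their own pace and stop on an object; FORCE is the grip in N (left out, the last holds). Time passes only in rows, so rows that do not move let the fingers close. It gives the time, the measured TCP pose, the force and the opening at its end, in the units of the state.
- readout.get_obs(): the state, without advancing time (a new reading comes with each control period).
- eyes.read_camera(name): name is "side" or "top" or "wrist"; returns (picture, depth): 384x512x3 uint8, red, green, blue; 384x512 float32, m along the optical axis (not along the pixel's ray), 0 where there is no reading.
- eyes.calibration(name): a dict with "fx", "fy", "cx", "cy" (pixels), "R" (3x3) and "t" (3): a world point X has camera coordinates R X + t. Camera axes: x right, y down, z forward; pixel columns grow to the right and rows downward; lengths in m; the calibration is good to about 2 mm. A picture is of the moment at which its call begins: read the wrist's pose just before it. calibration takes no time and is no camera call; for the wrist camera it gives the pose at the moment of the call.
- ticket.hand_in(): hands the job in, once; it reports no verdict.
The state is a dict: "t": time; "q": joint angles; "joint_vel": joint speeds; "joint_torque": joint torques, N m; "eef_pos": TCP position; "tool_rot": TCP orientation; "contact_force": force on the tool from outside, world axes, zero at the start; "torque": the same for the moment, N m; "gripper_width": opening from 0.0 (shut) to 1.0 (fully open).
Only numpy, scipy, OpenCV 4.12 (cv2) and the standard library are available. Lean on these libraries where they do the work, as an engineer would, in place of code of your own. Each camera call takes 0.05 s, during which the arm holds its last target. There are 200 camera calls.

## Working session

There is one attempt and no reset: what is moved stays moved. The work goes in short steps, Python scripts to look and compute and a shell command to move; the robot and the scene stay as the last step left them, time stands still between calls to the robot, and variables do not carry over. Pictures are saved under pics/ and viewed, about 8 in all and at most 12, crops included, and the job is handed in when it is done.

```bash
mkdir -p pics; cat > h.py <<'E'
import numpy as np,cv2
from station import readout,eyes,ticket
def snap(n,f):
    im,d=eyes.read_camera(n); cv2.imwrite('pics/'+f,im[:,:,::-1]); return im,d,eyes.calibration(n)
def ray(c,u,v,z):
    R=np.array(c['R']);t=np.array(c['t']);o=-R.T@t
    d=R.T@np.array([(u-c['cx'])/c['fx'],(v-c['cy'])/c['fy'],1]); return o+d*(z-o[2])/d[2]
def dep(c,u,v,z):
    R=np.array(c['R']);t=np.array(c['t']);return R.T@(np.array([(u-c['cx'])/c['fx']*z,(v-c['cy'])/c['fy']*z,z])-t)
E
python3 - <<'E'
from h import *
a=snap('top','t0.png');b=snap('side','s0.png')
cv2.imwrite('pics/both0.png',cv2.resize(np.hstack([a[0],b[0]])[:,:,::-1],(800,300)))
np.savez('d0.npz',a=a[0],ad=a[1],b=b[0],bd=b[1])
o=readout.get_obs();print(o['t'],o['eef_pos'],o['tool_rot'],o['q'])
for n,(im,d,c) in (('top',a),('side',b)):
    print(n,np.round(-np.array(c['R']).T@np.array(c['t']),3))
    hsv=cv2.cvtColor(im,cv2.COLOR_RGB2HSV)
    for k,lo,hi in (('yel',(22,120,100),(35,255,255)),('ora',(6,150,120),(18,255,255)),('blu',(95,120,60),(125,255,255))):
        m=cv2.inRange(hsv,lo,hi);N,L,S,C=cv2.connectedComponentsWithStats(m)
        for i in range(1,N):
            if S[i,4]>15: print(k,S[i],C[i].round(1),ray(c,*C[i],.134).round(3))
E
```

```text
0.1 [ 0.24627445 -0.62792348  0.23043317] [-7.74792736e-04  9.82582256e-01  1.85826443e-01 -2.08504731e-04] [ 1.0889197   0.47772942  0.02233257  1.55630885 -0.01148865  1.1092872
 -0.08308523]
top [0.321 0.094 0.939]
yel [505  56   7  13  70] [508.5  62.7] [ 0.722 -0.374  0.134]
yel [194 155  10  12  89] [198.7 160. ] [0.525 0.183 0.134]
ora [226 213  17  13 115] [234.  218.5] [0.424 0.119 0.134]
ora [194 223   8  20 100] [197.2 232.7] [0.398 0.18  0.134]
blu [213  27   9  12  97] [217.1  32.6] [0.766 0.16  0.134]
blu [225  27   9  13  97] [229.1  32.8] [0.766 0.138 0.134]
blu [376  65  62  49 460] [397.1  99.2] [ 0.646 -0.167  0.134]
blu [178 161  11  12  91] [183.3 166.4] [0.513 0.209 0.134]
blu [247 187  25  13 253] [258.2 193.2] [0.469 0.079 0.134]
blu [209 191  11  12  94] [214.4 196.3] [0.461 0.154 0.134]
side [0.554 0.479 0.862]
yel [122  53   9   9  61] [126.1  56.8] [ 0.737 -0.346  0.134]
yel [228 223   9  11  77] [232.1 227.6] [0.527 0.188 0.134]
ora [264 210   6   9  21] [265.8 215.1] [0.451 0.171 0.134]
ora [279 230  13   3  28] [284.1 230.9] [0.42  0.213 0.134]
blu [129 131  18   4  39] [135.5 131.8] [ 0.72  -0.093  0.134]
blu [247 173   6  23 112] [249.5 184.1] [0.473 0.09  0.134]
blu [255 207   8   9  61] [258.8 211. ] [0.464 0.159 0.134]
blu [110 224  10  19 129] [114.7 232.7] [0.771 0.161 0.134]
blu [236 234   9  10  65] [239.8 238.4] [0.515 0.215 0.134]
blu [ 55 309  24  21 387] [ 66.1 319.5] [0.863 0.323 0.134]
```

View pics/t0.png

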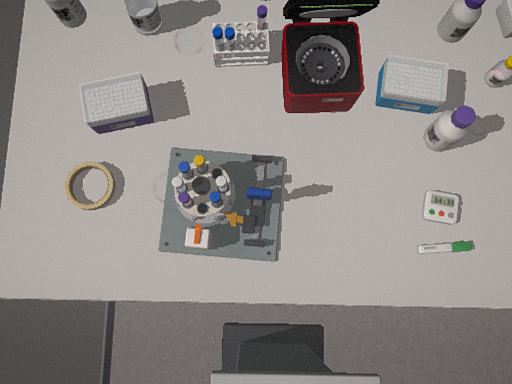

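View pics/s0.png

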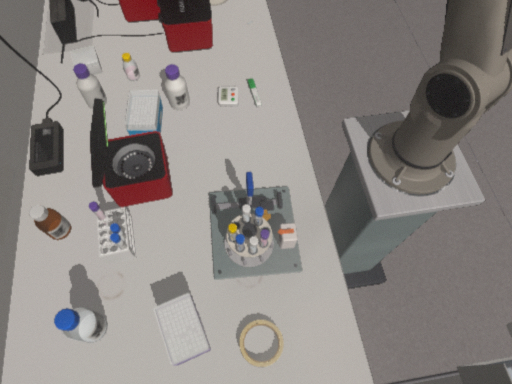

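```bash
python3 - <<'E'
from h import *
D=np.load('d0.npz')
im=D['a'];c=eyes.calibration('top');cs=eyes.calibration('side')
cr=cv2.resize(im[140:270,150:295],None,fx=4,fy=4,interpolation=cv2.INTER_CUBIC)
cr2=cv2.resize(D['b'][160:290,195:310],None,fx=4,fy=4,interpolation=cv2.INTER_CUBIC)[:520]
cv2.imwrite('pics/c0.png',cv2.resize(np.hstack([cr,cr2]),None,fx=.76,fy=.76)[:,:,::-1])
for nm,d,cc,src in (('top',D['ad'],c,im),('side',D['bd'],cs,D['b'])):
    m=cv2.inRange(cv2.cvtColor(src,cv2.COLOR_RGB2HSV),(95,120,60),(125,255,255))
    vs,us=np.nonzero(m); P=np.array([dep(cc,u,v,d[v,u]) for u,v in zip(us,vs)])
    k=(abs(P[:,0]-.47)<.05)&(abs(P[:,1]-.085)<.04)&(P[:,2]>.08);P=P[k]
    print(nm,k.sum(),'z',np.percentile(P[:,2],[2,50,98]).round(3))
    T=P[P[:,2]>.134];r=cv2.minAreaRect((T[:,:2]*1000).astype(np.float32));print('top face',len(T),r,cv2.boxPoints(r).round(0).tolist())
for u,v in ((160,251),(277,260),(285,157),(173,149)): print('plate',ray(c,u,v,.01).round(3))
for u,v in ((198.7,160),(183.3,166.4),(214.4,196.3)): print('cap',ray(c,u,v,.132).round(4))
E
```

```text
top 252 z [0.102 0.139 0.143]
top face 179 ((470.53411865234375, 77.78968811035156), (41.3397102355957, 12.508790016174316), 85.12130737304688) [[463.0, 58.0], [475.0, 57.0], [479.0, 98.0], [466.0, 99.0]]
side 112 z [0.104 0.137 0.14 ]
top face 79 ((472.55841064453125, 83.048828125), (40.322444915771484, 10.890305519104004), 85.74344635009766) [[466.0, 63.0], [476.0, 63.0], [479.0, 103.0], [469.0, 104.0]]
plate [0.373 0.264 0.01 ]
plate [0.361 0.037 0.01 ]
plate [0.567 0.024 0.01 ]
plate [0.578 0.249 0.01 ]
cap [0.5251 0.1834 0.132 ]
cap [0.513  0.2096 0.132 ]
cap [0.4616 0.1537 0.132 ]
```

View pics/c0.png

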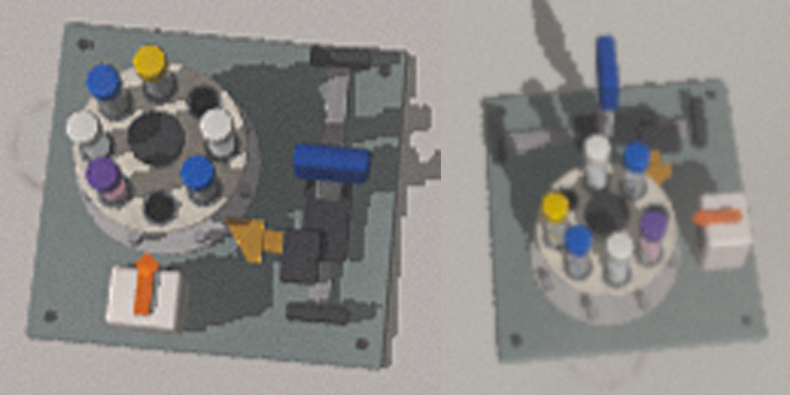

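The yellow cap is at pixel (199,160) in the top view, the paddle at (258,193) and the pointer at (198,233). The yellow cap sits about 174° short of the reader, so it should take 4 strokes. The device yaw is about -4.2°, and the paddle face is at about (0.466, 0.080).

```bash
python3 -m crank '[{"jaw":0,"az":9},{"jaw":0,"az":9},{"jaw":0,"az":7.6},{"jaw":0,"x":24,"y":-39},{"jaw":0,"x":24,"y":-39},{"jaw":0,"x":24,"y":-39},{"jaw":0,"x":24,"y":-39},{"jaw":0,"x":24,"y":-39},{"jaw":0,"x":24,"y":-39},{"jaw":0,"x":24,"y":-39},{"jaw":0,"x":24,"y":-39}]'
```

```text
schema error: expected keys jaw, x, y, z, ax, ay, az
```

```bash
python3 -m crank '[{"jaw":0,"x":0,"y":0,"z":0,"ax":0,"ay":0,"az":9},{"jaw":0,"x":0,"y":0,"z":0,"ax":0,"ay":0,"az":9},{"jaw":0,"x":0,"y":0,"z":0,"ax":0,"ay":0,"az":7.6},{"jaw":0,"x":24,"y":-39,"z":0,"ax":0,"ay":0,"az":0},{"jaw":0,"x":24,"y":-39,"z":0,"ax":0,"ay":0,"az":0},{"jaw":0,"x":24,"y":-39,"z":0,"ax":0,"ay":0,"az":0},{"jaw":0,"x":24,"y":-39,"z":0,"ax":0,"ay":0,"az":0},{"jaw":0,"x":24,"y":-39,"z":0,"ax":0,"ay":0,"az":0},{"jaw":0,"x":24,"y":-39,"z":0,"ax":0,"ay":0,"az":0},{"jaw":0,"x":24,"y":-39,"z":0,"ax":0,"ay":0,"az":0},{"jaw":0,"x":24,"y":-39,"z":0,"ax":0,"ay":0,"az":0}]'
```

```text
t: 1.48
eef_pos: [0.4612, -0.3298, 0.231]
tool_rot: [-0.0, 0.999, -0.037, -0.0]
contact_force: [1.0, 0.1, 0.3]
gripper_width: 0.003
```

```bash
python3 -m crank '[{"jaw":0,"x":-5.3,"y":-41,"z":0,"ax":0,"ay":0,"az":0},{"jaw":0,"x":-5.3,"y":-41,"z":0,"ax":0,"ay":0,"az":0},{"jaw":0,"x":-5.3,"y":-41,"z":0,"ax":0,"ay":0,"az":0},{"jaw":0,"x":-5.3,"y":-41,"z":0,"ax":0,"ay":0,"az":0},{"jaw":0,"x":-5.3,"y":-41,"z":0,"ax":0,"ay":0,"az":0},{"jaw":0,"x":-5.3,"y":-41,"z":0,"ax":0,"ay":0,"az":0},{"jaw":0,"x":-5.3,"y":-41,"z":0,"ax":0,"ay":0,"az":0},{"jaw":0,"x":-5.3,"y":-41,"z":0,"ax":0,"ay":0,"az":0},{"jaw":0,"x":-5.3,"y":-41,"z":0,"ax":0,"ay":0,"az":0},{"jaw":0,"x":-5.3,"y":-41,"z":0,"ax":0,"ay":0,"az":0},{"jaw":0,"x":0,"y":0,"z":0,"ax":0,"ay":0,"az":0}]'
python3 - <<'E'
from h import *
print(readout.get_obs()['eef_pos'],readout.get_obs()['q'].__repr__())
a=snap('wrist','w1.png');b=snap('side','s1.png')
cv2.imwrite('pics/wb1.png',np.hstack([cv2.resize(a[0],(400,300)),cv2.resize(b[0][130:310,180:420],(400,300))])[:,:,::-1])
E
```

```text
t: 2.85
eef_pos: [0.4373, 0.0847, 0.2313]
tool_rot: [-0.0, 0.999, -0.034, -0.0]
contact_force: [0.3, -0.5, -0.3]
gripper_width: -0.001
[0.43726202 0.08469201 0.23128797] array([-0.01455787,  0.11583577, -0.33822507,  2.05922048,  0.04531594,
        0.97326425, -2.0141022 ])
```

View pics/wb1.png

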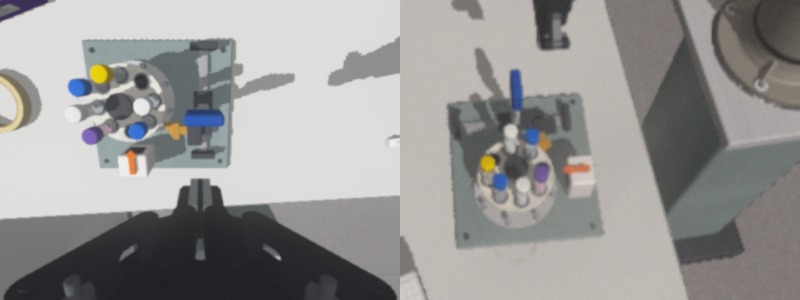

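```bash
python3 -m crank '[{"jaw":0,"x":0,"y":2.5,"z":30,"ax":0,"ay":0,"az":0},{"jaw":0,"x":0,"y":0,"z":30,"ax":0,"ay":0,"az":0},{"jaw":0,"x":0,"y":0,"z":30,"ax":0,"ay":0,"az":0},{"jaw":0,"x":0,"y":0,"z":29,"ax":0,"ay":0,"az":0},{"jaw":0,"x":0,"y":0,"z":0,"ax":0,"ay":0,"az":0}]'
python3 -m crank '[{"jaw":0,"x":10,"y":0,"z":0,"ax":0,"ay":0,"az":0},{"jaw":0,"x":8,"y":0,"z":0,"ax":0,"ay":0,"az":0},{"jaw":0,"x":8,"y":0,"z":0,"ax":0,"ay":0,"az":0},{"jaw":0,"x":0,"y":0,"z":0,"ax":0,"ay":0,"az":0}]'
```

```text
t: 3.58
eef_pos: [0.436, 0.0771, 0.1107]
tool_rot: [0.001, 0.999, -0.038, -0.002]
contact_force: [0.2, 0.9, 0.1]
gripper_width: 0.001
t: 4.08
eef_pos: [0.4643, 0.0771, 0.1127]
tool_rot: [-0.0, 0.999, -0.037, 0.0]
contact_force: [-3.3, 0.6, 1.9]
gripper_width: 0.001
```

```bash
python3 -m crank '[{"jaw":0,"x":7,"y":0,"z":0,"ax":0,"ay":0,"az":0},{"jaw":0,"x":7,"y":0,"z":0,"ax":0,"ay":0,"az":0},{"jaw":0,"x":7,"y":0,"z":0,"ax":0,"ay":0,"az":0},{"jaw":0,"x":7,"y":0,"z":0,"ax":0,"ay":0,"az":0},{"jaw":0,"x":7,"y":0,"z":0,"ax":0,"ay":0,"az":0},{"jaw":0,"x":0,"y":0,"z":0,"ax":0,"ay":0,"az":0}]'
python3 -m crank '[{"jaw":0,"x":4,"y":0,"z":0,"ax":0,"ay":0,"az":0},{"jaw":0,"x":0,"y":0,"z":0,"ax":0,"ay":0,"az":0}]'
```

```text
t: 4.82
eef_pos: [0.4977, 0.0749, 0.1121]
tool_rot: [0.0, 0.999, -0.036, -0.001]
contact_force: [-4.4, 1.2, 3.0]
gripper_width: -0.001
t: 5.08
eef_pos: [0.501, 0.0746, 0.112]
tool_rot: [0.0, 0.999, -0.036, -0.002]
contact_force: [-6.4, 1.4, 4.4]
gripper_width: 0.003
```

```bash
python3 -m crank '[{"jaw":0,"x":3,"y":0,"z":0,"ax":0,"ay":0,"az":0},{"jaw":0,"x":2,"y":0,"z":0,"ax":0,"ay":0,"az":0},{"jaw":0,"x":0,"y":0,"z":0,"ax":0,"ay":0,"az":0}]'
python3 -m crank '[{"jaw":0,"x":3,"y":0,"z":0,"ax":0,"ay":0,"az":0},{"jaw":0,"x":0,"y":0,"z":0,"ax":0,"ay":0,"az":0}]'
```

```text
t: 5.45
eef_pos: [0.5034, 0.0744, 0.1117]
tool_rot: [0.001, 0.999, -0.036, -0.004]
contact_force: [-14.8, 1.6, 10.1]
gripper_width: -0.0
t: 5.7
eef_pos: [0.5036, 0.0743, 0.1112]
tool_rot: [0.001, 0.999, -0.036, -0.007]
contact_force: [-21.9, 2.7, 15.3]
gripper_width: 0.002
```

```bash
python3 -m crank '[{"jaw":0,"x":2,"y":0,"z":0,"ax":0,"ay":0,"az":0},{"jaw":0,"x":0,"y":0,"z":0,"ax":0,"ay":0,"az":0}]'
```

```text
t: 5.95
eef_pos: [0.5036, 0.0743, 0.111]
tool_rot: [0.002, 0.999, -0.035, -0.008]
contact_force: [-27.6, 3.0, 20.7]
gripper_width: -0.003
```

```bash
python3 -m crank '[{"jaw":0,"x":-12,"y":0,"z":0,"ax":0,"ay":0,"az":0},{"jaw":0,"x":-13,"y":0,"z":0,"ax":0,"ay":0,"az":0},{"jaw":0,"x":-13,"y":0,"z":0,"ax":0,"ay":0,"az":0},{"jaw":0,"x":-13,"y":0,"z":0,"ax":0,"ay":0,"az":0},{"jaw":0,"x":-13,"y":0,"z":0,"ax":0,"ay":0,"az":0},{"jaw":0,"x":-10,"y":0,"z":0,"ax":0,"ay":0,"az":0},{"jaw":0,"x":0,"y":0,"z":0,"ax":0,"ay":0,"az":0},{"jaw":0,"x":0,"y":0,"z":0,"ax":0,"ay":0,"az":0}]'
cat > m.py <<'E'
from h import *
import sys
n=sys.argv[1];C=np.array([.487,.182])
for cam in ('side','top'):
    im,d,c=snap(cam,f'{cam}{n}.png');hsv=cv2.cvtColor(im,cv2.COLOR_RGB2HSV)
    for k,lo,hi,z in (('yel',(20,110,80),(36,255,255),.132),('blu',(95,120,60),(125,255,255),.14),('ora',(4,150,120),(13,255,255),.072)):
        N,L,S,Q=cv2.connectedComponentsWithStats(cv2.inRange(hsv,lo,hi))
        for i in range(1,N):
            if S[i,4]>15:
                p=ray(c,*Q[i],z)
                if np.hypot(*(p[:2]-C))<.15:
                    e=p[:2]-C;print(cam,k,S[i,4],p.round(3),'ang',np.degrees(np.arctan2(e[1],e[0])).round(1),'r',np.hypot(*e).round(4))
E
python3 m.py 1
```

```text
t: 6.95
eef_pos: [0.4392, 0.0791, 0.1125]
tool_rot: [-0.0, 0.999, -0.037, 0.0]
contact_force: [0.3, -0.2, 0.1]
gripper_width: 0.001
side yel 80 [0.518 0.211 0.132] ang 43.0 r 0.0425
side blu 114 [0.474 0.094 0.14 ] ang -98.4 r 0.0892
side blu 69 [0.488 0.152 0.14 ] ang -88.5 r 0.0298
side blu 60 [0.492 0.226 0.14 ] ang 83.1 r 0.044
side ora 31 [0.407 0.19  0.072] ang 174.2 r 0.08
top yel 106 [0.515 0.206 0.132] ang 40.6 r 0.0373
top blu 87 [0.489 0.219 0.14 ] ang 87.6 r 0.0368
top blu 38 [0.481 0.147 0.14 ] ang -100.5 r 0.0353
top ora 96 [0.404 0.187 0.072] ang 176.6 r 0.0833
```

```bash
python3 -m crank '[{"jaw":0,"x":10,"y":0,"z":0,"ax":0,"ay":0,"az":0},{"jaw":0,"x":7,"y":0,"z":0,"ax":0,"ay":0,"az":0},{"jaw":0,"x":7,"y":0,"z":0,"ax":0,"ay":0,"az":0},{"jaw":0,"x":7,"y":0,"z":0,"ax":0,"ay":0,"az":0},{"jaw":0,"x":7,"y":0,"z":0,"ax":0,"ay":0,"az":0},{"jaw":0,"x":7,"y":0,"z":0,"ax":0,"ay":0,"az":0},{"jaw":0,"x":7,"y":0,"z":0,"ax":0,"ay":0,"az":0},{"jaw":0,"x":7,"y":0,"z":0,"ax":0,"ay":0,"az":0},{"jaw":0,"x":5,"y":0,"z":0,"ax":0,"ay":0,"az":0},{"jaw":0,"x":5,"y":0,"z":0,"ax":0,"ay":0,"az":0},{"jaw":0,"x":0,"y":0,"z":0,"ax":0,"ay":0,"az":0},{"jaw":0,"x":0,"y":0,"z":0,"ax":0,"ay":0,"az":0}]'
python3 -m crank '[{"jaw":0,"x":-11,"y":0,"z":0,"ax":0,"ay":0,"az":0},{"jaw":0,"x":-12,"y":0,"z":0,"ax":0,"ay":0,"az":0},{"jaw":0,"x":-12,"y":0,"z":0,"ax":0,"ay":0,"az":0},{"jaw":0,"x":-12,"y":0,"z":0,"ax":0,"ay":0,"az":0},{"jaw":0,"x":-12,"y":0,"z":0,"ax":0,"ay":0,"az":0},{"jaw":0,"x":-10,"y":0,"z":0,"ax":0,"ay":0,"az":0},{"jaw":0,"x":0,"y":0,"z":0,"ax":0,"ay":0,"az":0},{"jaw":0,"x":0,"y":0,"z":0,"ax":0,"ay":0,"az":0}]'
python3 m.py 2
```

```text
t: 8.55
eef_pos: [0.5035, 0.0744, 0.1114]
tool_rot: [0.001, 0.999, -0.036, -0.004]
contact_force: [-14.2, 1.7, 9.1]
gripper_width: 0.002
t: 9.55
eef_pos: [0.4392, 0.079, 0.1125]
tool_rot: [-0.0, 0.999, -0.037, 0.0]
contact_force: [-0.3, -0.8, 0.4]
gripper_width: 0.001
side yel 80 [0.492 0.224 0.132] ang 82.8 r 0.0419
side blu 112 [0.474 0.094 0.14 ] ang -98.4 r 0.0889
side blu 68 [0.515 0.161 0.14 ] ang -37.2 r 0.0345
side blu 56 [0.465 0.217 0.14 ] ang 121.5 r 0.0412
side ora 33 [0.407 0.19  0.072] ang 174.1 r 0.0803
top yel 103 [0.49  0.219 0.132] ang 86.0 r 0.0372
top blu 23 [0.508 0.158 0.14 ] ang -49.0 r 0.0318
top blu 89 [0.462 0.209 0.14 ] ang 133.2 r 0.0372
top ora 97 [0.404 0.187 0.072] ang 176.5 r 0.0834
```

It moved exactly one slot, to 86°. Two more strokes to go.

```bash
python3 -m crank '[{"jaw":0,"x":10,"y":0,"z":0,"ax":0,"ay":0,"az":0},{"jaw":0,"x":7,"y":0,"z":0,"ax":0,"ay":0,"az":0},{"jaw":0,"x":7,"y":0,"z":0,"ax":0,"ay":0,"az":0},{"jaw":0,"x":7,"y":0,"z":0,"ax":0,"ay":0,"az":0},{"jaw":0,"x":7,"y":0,"z":0,"ax":0,"ay":0,"az":0},{"jaw":0,"x":7,"y":0,"z":0,"ax":0,"ay":0,"az":0},{"jaw":0,"x":7,"y":0,"z":0,"ax":0,"ay":0,"az":0},{"jaw":0,"x":7,"y":0,"z":0,"ax":0,"ay":0,"az":0},{"jaw":0,"x":5,"y":0,"z":0,"ax":0,"ay":0,"az":0},{"jaw":0,"x":6,"y":0,"z":0,"ax":0,"ay":0,"az":0},{"jaw":0,"x":0,"y":0,"z":0,"ax":0,"ay":0,"az":0},{"jaw":0,"x":0,"y":0,"z":0,"ax":0,"ay":0,"az":0}]'
python3 -m crank '[{"jaw":0,"x":-12,"y":0,"z":0,"ax":0,"ay":0,"az":0},{"jaw":0,"x":-12,"y":0,"z":0,"ax":0,"ay":0,"az":0},{"jaw":0,"x":-12,"y":0,"z":0,"ax":0,"ay":0,"az":0},{"jaw":0,"x":-12,"y":0,"z":0,"ax":0,"ay":0,"az":0},{"jaw":0,"x":-12,"y":0,"z":0,"ax":0,"ay":0,"az":0},{"jaw":0,"x":-10,"y":0,"z":0,"ax":0,"ay":0,"az":0},{"jaw":0,"x":0,"y":0,"z":0,"ax":0,"ay":0,"az":0},{"jaw":0,"x":0,"y":0,"z":0,"ax":0,"ay":0,"az":0}]'
python3 m.py 3
```

```text
t: 11.15
eef_pos: [0.5035, 0.0743, 0.1112]
tool_rot: [0.001, 0.999, -0.036, -0.005]
contact_force: [-15.8, 2.1, 11.2]
gripper_width: -0.003
t: 12.15
eef_pos: [0.4392, 0.0791, 0.1125]
tool_rot: [-0.0, 0.999, -0.037, 0.0]
contact_force: [-0.7, -0.0, 0.0]
gripper_width: 0.001
side yel 69 [0.464 0.215 0.132] ang 124.4 r 0.0399
side blu 115 [0.474 0.094 0.14 ] ang -98.4 r 0.0889
side blu 58 [0.452 0.192 0.14 ] ang 163.9 r 0.0363
side blu 67 [0.527 0.187 0.14 ] ang 6.7 r 0.0401
side ora 32 [0.407 0.19  0.072] ang 174.2 r 0.0808
top yel 100 [0.462 0.21  0.132] ang 131.4 r 0.037
top blu 91 [0.523 0.178 0.14 ] ang -5.8 r 0.0365
top blu 92 [0.448 0.183 0.14 ] ang 178.0 r 0.0388
top ora 97 [0.404 0.187 0.072] ang 176.5 r 0.0834
```

Now 131°; one more, then retreat upward.

```bash
python3 -m crank '[{"jaw":0,"x":10,"y":0,"z":0,"ax":0,"ay":0,"az":0},{"jaw":0,"x":7,"y":0,"z":0,"ax":0,"ay":0,"az":0},{"jaw":0,"x":7,"y":0,"z":0,"ax":0,"ay":0,"az":0},{"jaw":0,"x":7,"y":0,"z":0,"ax":0,"ay":0,"az":0},{"jaw":0,"x":7,"y":0,"z":0,"ax":0,"ay":0,"az":0},{"jaw":0,"x":7,"y":0,"z":0,"ax":0,"ay":0,"az":0},{"jaw":0,"x":7,"y":0,"z":0,"ax":0,"ay":0,"az":0},{"jaw":0,"x":7,"y":0,"z":0,"ax":0,"ay":0,"az":0},{"jaw":0,"x":5,"y":0,"z":0,"ax":0,"ay":0,"az":0},{"jaw":0,"x":6,"y":0,"z":0,"ax":0,"ay":0,"az":0},{"jaw":0,"x":0,"y":0,"z":0,"ax":0,"ay":0,"az":0},{"jaw":0,"x":0,"y":0,"z":0,"ax":0,"ay":0,"az":0}]'
python3 -m crank '[{"jaw":0,"x":-12,"y":0,"z":0,"ax":0,"ay":0,"az":0},{"jaw":0,"x":-12,"y":0,"z":0,"ax":0,"ay":0,"az":0},{"jaw":0,"x":-12,"y":0,"z":0,"ax":0,"ay":0,"az":0},{"jaw":0,"x":-12,"y":0,"z":0,"ax":0,"ay":0,"az":0},{"jaw":0,"x":-12,"y":0,"z":0,"ax":0,"ay":0,"az":0},{"jaw":0,"x":-10,"y":0,"z":0,"ax":0,"ay":0,"az":0},{"jaw":0,"x":0,"y":0,"z":0,"ax":0,"ay":0,"az":0},{"jaw":0,"x":0,"y":0,"z":-30,"ax":0,"ay":0,"az":0},{"jaw":0,"x":0,"y":0,"z":-40,"ax":0,"ay":0,"az":0},{"jaw":0,"x":0,"y":10,"z":-40,"ax":0,"ay":0,"az":0},{"jaw":0,"x":0,"y":30,"z":0,"ax":0,"ay":0,"az":0},{"jaw":0,"x":0,"y":30,"z":0,"ax":0,"ay":0,"az":0}]'
python3 m.py 4
python3 -c "
from h import *
print(readout.get_obs()['t'])
a=cv2.imread('pics/top4.png')[140:270,150:295];b=cv2.imread('pics/side4.png')[160:290,195:310]
cv2.imwrite('pics/c4.png',cv2.resize(np.hstack([a,b]),None,fx=3,fy=3,interpolation=cv2.INTER_CUBIC))"
```

```text
t: 13.75
eef_pos: [0.5035, 0.0743, 0.1113]
tool_rot: [0.001, 0.999, -0.036, -0.005]
contact_force: [-16.0, 2.6, 10.0]
gripper_width: -0.002
t: 15.25
eef_pos: [0.4344, 0.0085, 0.2232]
tool_rot: [-0.0, 0.999, -0.036, 0.001]
contact_force: [-0.3, -0.5, -0.3]
gripper_width: 0.002
side yel 79 [0.451 0.188 0.132] ang 170.1 r 0.0361
side blu 114 [0.474 0.094 0.14 ] ang -98.5 r 0.0893
side blu 59 [0.462 0.164 0.14 ] ang -144.5 r 0.0307
side blu 69 [0.518 0.214 0.14 ] ang 45.7 r 0.0446
side ora 27 [0.408 0.19  0.072] ang 174.2 r 0.0794
top yel 99 [0.449 0.184 0.132] ang 177.1 r 0.0376
top blu 89 [0.514 0.206 0.14 ] ang 41.6 r 0.036
top blu 259 [0.467 0.079 0.14 ] ang -100.8 r 0.1053
top blu 90 [0.458 0.156 0.14 ] ang -138.7 r 0.0392
top ora 95 [0.404 0.187 0.072] ang 176.6 r 0.0836
15.35
```

View pics/c4.png

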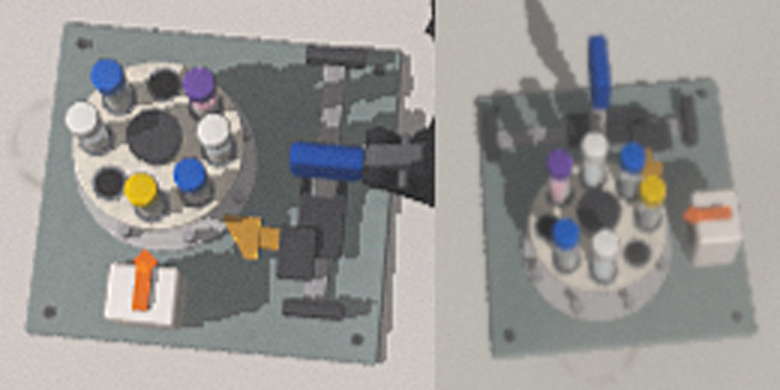

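The crop shows the yellow cap (142,189) straight ahead of the orange pointer (144,262). The paddle is back at its start position and the gripper is clear of it.

```bash
python3 -c "
from station import ticket
print(ticket.hand_in())"
```

```text
the job is handed in; nothing more can be done
None
```

The yellow cap is at the reader, and the job is handed in at about 15.4 s on the robot's clock. I pushed the blue paddle four full strokes with shut fingers, each to the hard stop, and let it spring all the way back each time. The carousel turned about 39° on the first stroke and about 45° on each of the next three.

- **Cap position:** the top camera put the cap at 177.1° round the carousel, against 176.6° for the pointer. The side camera read 170° against 174°. That is a difference of a few mm, and the side camera's readings differed from the top camera's by several mm throughout. The last picture shows the cap straight ahead of the pointer.
- **Paddle and arm:** the paddle is back at its start position, and the gripper is raised clear with no contact force.
- **Forces:** the highest I read at the hard stop was about 35 N at the wrist, on the first stroke; later strokes were under 20 N.

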